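Present the matching offset lever over its fixture

TASK

Of the three green cast levers, pick out the one whose two holes match the spacing of the fixture's two pins, take it across its arm at its balance point (nearer the heavy boss) and lift it level. Hold it level and still about 3 cm above the pin tips, boss hole over the thick pin and eye hole over the thin pin, without touching the fixture with it, ready for a colleague to guide it down; finish while still holding it there, do not lower it or let go. Leave the other two levers, the crucibles and the timer where they are.

Things in the scene. Friction and masses are not known exactly. Their poses are not given: they have to be found in the camera images.
- lever_a_balance (a point): Balance point of a green cast lever lying flat (three look alike; this one has 125 mm between hole centres). Inside its straight arm (12 mm wide, top 26 mm above the underside), on the line of the holes, 38 mm from the boss hole's centre, 87 mm from the eye's, 13.5 mm above the underside. About 0.42 kg, give or take a fifth. x along the arm from boss to eye, y across it, z up.
- lever_a_big_hole (a point): Centre, at underside level, of the 16 mm vertical hole in the heavy round boss (43 mm across, 32 mm tall) at one end of the 125 mm lever; a bronze ring lines it. Same axes.
- lever_a_small_hole (a point): Centre, at underside level, of the 10 mm vertical hole in the small eye (26 mm across, 24 mm tall) at the other end of the 125 mm lever; a bronze ring lines it. Same axes.
- lever_b_balance (a point): Balance point of a green cast lever lying flat (three look alike; this one has 150 mm between hole centres). Inside its straight arm (12 mm wide, top 26 mm above the underside), on the line of the holes, 47.5 mm from the boss hole's centre, 102.5 mm from the eye's, 13.5 mm above the underside. About 0.42 kg, give or take a fifth. x along the arm from boss to eye, y across it, z up.
- lever_b_big_hole (a point): Centre, at underside level, of the 16 mm vertical hole in the heavy round boss (43 mm across, 32 mm tall) at one end of the 150 mm lever; a bronze ring lines it. Same axes.
- lever_b_small_hole (a point): Centre, at underside level, of the 10 mm vertical hole in the small eye (26 mm across, 24 mm tall) at the other end of the 150 mm lever; a bronze ring lines it. Same axes.
- lever_c_balance (a point): Balance point of a green cast lever lying flat (three look alike; this one has 175 mm between hole centres). Inside its straight arm (12 mm wide, top 26 mm above the underside), on the line of the holes, 57.5 mm from the boss hole's centre, 117.5 mm from the eye's, 13.5 mm above the underside. About 0.42 kg, give or take a fifth. x along the arm from boss to eye, y across it, z up.
- lever_c_big_hole (a point): Centre, at underside level, of the 16 mm vertical hole in the heavy round boss (43 mm across, 32 mm tall) at one end of the 175 mm lever; a bronze ring lines it. Same axes.
- lever_c_small_hole (a point): Centre, at underside level, of the 10 mm vertical hole in the small eye (26 mm across, 24 mm tall) at the other end of the 175 mm lever; a bronze ring lines it. Same axes.
- thick_pin_tip (a point): Top centre of the thick pin (12 mm across, goes into the boss hole) of the bench fixture: a fixed dark steel base plate 215 x 64 x 16 mm with two upright steel pins 150 mm apart, each on an 8 mm high aluminium collar; both tips are 58 mm above the worktop. Axes: x from the thick pin towards the thin pin, z up.
- thin_pin_tip (a point): Top centre of the fixture's thin pin (7 mm across, goes into the eye hole), 58 mm above the worktop; same axes.
- fixture: The bench fixture described at the thick pin; origin at the centre of its underside on the worktop, x from thick pin to thin pin, z up. It does not move.
- crucible_1: Bystander: white crucible, 41 mm across, 36 mm tall, loose; origin at the centre of its underside.
- crucible_3: Bystander: white crucible, 41 mm across, 40 mm tall, loose; origin at the centre of its underside.
- timer: Bystander: small light lab timer with orange buttons, 52 x 64 x 19 mm, loose; origin at the centre of its underside.

How it is judged (in metres and radians):
On the way:
1. the matching lever is lifted clear of the worktop, gripped at its balance point and level (x of the grasp point in the frame of lever_b_balance between -0.015 and 0.015 m and contact force between lever_b and the fingers above 1 N and height (world z) of lever_b_balance above 0.045 m and angle between lever_b_balance's own z axis and vertical below 0.14 rad), for 0.2 s.
At the end, for the whole second after the job is handed in: Fingers hold the 150 mm lever within 15 mm of its balance point along the arm, still, level to 5 degrees, each hole within 10 mm sideways of its pin (boss on thick) and 10 to 60 mm above its tip, not touching the fixture; other levers, crucibles and timer moved under 30 mm (x of the grasp point in the frame of lever_b_balance between -0.015 and 0.015 m and contact force between lever_b and the fingers above 1 N and angle between lever_b_balance's own z axis and vertical below 0.087 rad and horizontal distance between lever_b_big_hole and thick_pin_tip below 0.01 m and z of lever_b_big_hole in the frame of thick_pin_tip between 0.01 and 0.06 m and horizontal distance between lever_b_small_hole and thin_pin_tip below 0.01 m and z of lever_b_small_hole in the frame of thin_pin_tip between 0.01 and 0.06 m and linear speed of lever_b below 0.02 m/s and angular speed of lever_b below 0.15 rad/s and contact force between lever_b and fixture below 0.1 N and distance of each of lever_a_balance, lever_c_balance, crucible_1, crucible_3, timer from where it was at the start of the episode below 0.03 m); the arm keeps its last pose, push and grip.
It fails at once if the lever strikes the fixture (contact force between lever_b and fixture above 1 N).
It fails at once if another lever is moved by more than 30 mm (distance of any of lever_a_balance, lever_c_balance from where it was at the start of the episode above 0.03 m).
It fails at once if a crucible or the timer is moved by more than 30 mm or a crucible knocked over (distance of any of crucible_1, crucible_3, timer from where it was at the start of the episode above 0.03 m or angle between any of crucible_1, crucible_3, timer's own z axis and vertical above 0.5 rad).
It also fails if it takes over 42 s, if anything falls off the work surface, if the arm or the gripper's body presses on something with over 40 N, if the wrist force passes 120 N, or if a joint passes its speed limit or range.

ROBOT

A 6-joint arm with a two-finger parallel gripper is mounted at the origin on a cart in front of the work surface, level with it; the furniture and walls round the work are solid. World frame = base frame: x ahead of the robot, y to its left, z up, the work surface at z = 0. Lengths are in m, angles in degrees, forces in N, time in s.
With the tool pointing down it reaches from about 0.425 to 0.95 m from the base axis. Payload 14.7 kg.
Tool frame: the origin (TCP) lies at the very end of the fingers, on their centre line; the grasp point (between the pads) lies behind it (arm.pinch_z is the x of the grasp point in the tool frame, in m); x points along the fingers, y is the direction in which the jaws open and shut, and the axes are right-handed (so a half turn about x gives the same grasp; the last joint's range is limited). The gripper opens to 85 mm and grips with 20 to 120 N. Pads are 22 mm wide; open, the fingers measure 114 mm over their backs; the gripper's body (76 mm by 85 mm) begins 54 mm behind the grasp point. The pads swing forward as they close: fully open they stand 13 mm farther back than shut.
Start: joints at [-65.753, 27.513, 91.461, -0, 61.026, -2.67], TCP at [0.294, -0.58, 0.231] pointing down, gripper open.
Joint ranges: [-157.49, 157.49], [-46.99, 117.5], [13.45, 153.17], [-89.5, 269.5], [5.16, 153.95], [-167.48, 167.48]. Speed limits (degrees/s): [108.29, 108.29, 136.94, 172.46, 172.46, 172.46].

INTERFACE

Orientations are given as a 3x3 rotation matrix whose columns are the frame's x, y, z axes.
In Python, from rig import arm gives the robot as it stands.
- The arm moves only by the tool jog_arm, never from a script. Its argument "plan" is a list of rows, each a list of 7 numbers: the shift along the world's x, y, z in m, then the turn, a rotation vector about the world's x, y, z in degrees, then the opening, from 0 (shut) to 1 (fully open). A call has 1 to 10 rows; each row shifts and turns the commanded pose from where the row before left it; what a row does not reach is not made up. A row lasts 1/10 s, in which the tool goes at most 50 mm and 8.59 degrees, less where a joint would pass 70% of its speed; a pose out of reach is approached as far as the arm can. A call with a gripper value outside its range is refused whole. The fingers move at their own pace and stop on an object; "newtons" is the grip in N (left out, the last holds). Time passes only in rows, so rows that do not move let the fingers close. It gives the time, the measured TCP pose, the force and the opening at its end, in the units of the state.
- arm.sense(): the state, without advancing time (a new reading comes with each control period).
- arm.get_image(name): name is "scene" or "top"; returns the picture (384x512x3 uint8, red, green, blue); there is no depth.
- arm.camera_model(name): a dict with "mtx" (3x3 intrinsics, pixels), "k1" (the pictures are not rectified: a ray, as slopes to the right and down, at radius r is drawn at 1 + k1 r^2 times it, then the intrinsics apply), "position" and "attitude" of the camera in the world. Camera axes: x right, y up, looking along -z (the intrinsics and any distortion apply to the point x, -y, -z); pixel columns grow to the right and rows downward; lengths in m; the calibration is good to about 2 mm. A picture is of the moment at which its call begins. camera_model takes no time and is no camera call.
- arm.job_done(): hands the job in, once; it reports no verdict.
The state is a dict: "t": time; "joint_pos": joint angles; "joint_velocities": joint speeds; "effort": joint torques, N m; "tool_pos": TCP position; "orientation": TCP orientation; "contact_force": force on the tool from outside, world axes, zero at the start; "torque": the same for the moment, N m; "gripper_width": opening from 0.0 (shut) to 1.0 (fully open).
Only numpy, scipy, OpenCV 4.12 (cv2) and the standard library are available. Lean on these libraries where they do the work, as an engineer would, in place of code of your own. Each camera call takes 0.05 s, during which the arm holds its last target.

## Working session

There is one attempt and no reset: what is moved stays moved. The work goes in short steps, Python scripts to look and compute and a tool call to move; the robot and the scene stay as the last step left them, time stands still between calls to the robot, and variables do not carry over. Pictures are saved under pics/ and viewed, and the job is handed in when it is done.

Besides the shell and the picture viewer there is one more tool, called after "Request:" in YAML: its name, and indented under it one key for each argument. jog_arm: Moves the arm, as the interface text tells. Its arguments: {"type":"object","properties":{"plan":{"type":"array"},"newtons":{"type":"number"}},"required":["plan"]}

```bash
mkdir -p pics; ls
python3 - <<'E'
from rig import arm
import cv2
for n in("scene","top"):
    im=arm.get_image(n); cv2.imwrite(f"pics/{n}0.png",im[:,:,::-1])
    print(arm.camera_model(n))
s=arm.sense();print(s, arm.pinch_z)
E
```

```text
pics
{'mtx': array([[416.53441786,   0.        , 254.00853132],
       [  0.        , 416.53441786, 189.57668907],
       [  0.        ,   0.        ,   1.        ]]), 'k1': 0.050627774906617504, 'position': array([0.1455969 , 0.46721899, 0.86938746]), 'attitude': array([[-0.74173273,  0.52027486, -0.42325717],
       [-0.67056506, -0.58771716,  0.4526931 ],
       [-0.01323066,  0.61959876,  0.78480719]])}
{'mtx': array([[424.99034515,   0.        , 259.71528996],
       [  0.        , 424.99034515, 192.03439827],
       [  0.        ,   0.        ,   1.        ]]), 'k1': -0.16010498136018853, 'position': array([0.46292863, 0.00398433, 1.13565932]), 'attitude': array([[-0.01027877,  0.99495781, -0.09976624],
       [-0.99973476, -0.00816896,  0.02153314],
       [ 0.02060958,  0.09996112,  0.99477787]])}
{'t': 0.1, 'joint_pos': array([-6.57520158e+01,  2.75445645e+01,  9.14883471e+01, -1.08766781e-03,
        6.10240764e+01, -2.66876165e+00]), 'joint_velocities': array([ 0.14455105,  0.01284107, -0.11558669,  0.03555916,  0.0250473 ,
        0.04883476]), 'effort': array([-8.39413606e-04, -9.52257085e+01, -4.31041861e+01, -2.54998013e-04,
        5.30094781e-03, -3.13514010e-05]), 'tool_pos': array([ 0.29414039, -0.57926498,  0.23076744]), 'orientation': array([[-4.23622225e-04,  4.52703332e-01, -8.91661098e-01],
       [ 9.00057421e-04, -8.91660644e-01, -4.52703530e-01],
       [-9.99999505e-01, -9.94321465e-04, -2.97317277e-05]]), 'contact_force': array([ 0.41460588, -0.37929555,  0.32220108]), 'torque': array([ 0.01706337, -0.01305966, -0.00558858]), 'gripper_width': 0.9973441310813776} -0.0187
```

View pics/scene0.png

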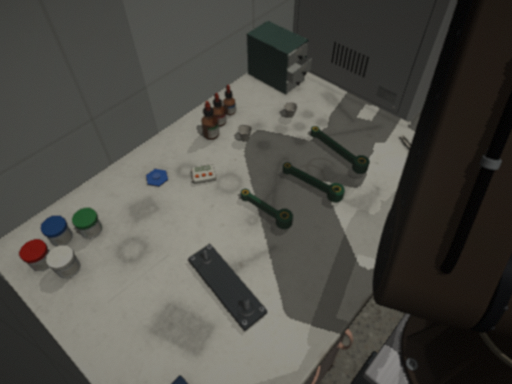

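View pics/top0.png

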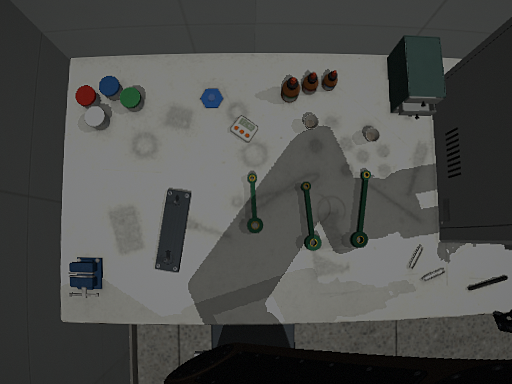

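Run:
```python
import cv2,numpy as np
a=cv2.imread("pics/top0.png")
def crop(x0,y0,w,h,s,n,g=2.2):
    c=a[y0:y0+h,x0:x0+w]; c=(255*(c/255.)**(1/g)).astype('uint8')
    cv2.imwrite(n,cv2.resize(c,None,fx=s,fy=s,interpolation=cv2.INTER_CUBIC))
crop(235,160,150,100,5,"pics/lev.png")
crop(145,180,60,100,6,"pics/fix.png",1.8)
```

```text
(no output)
```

View pics/lev.png

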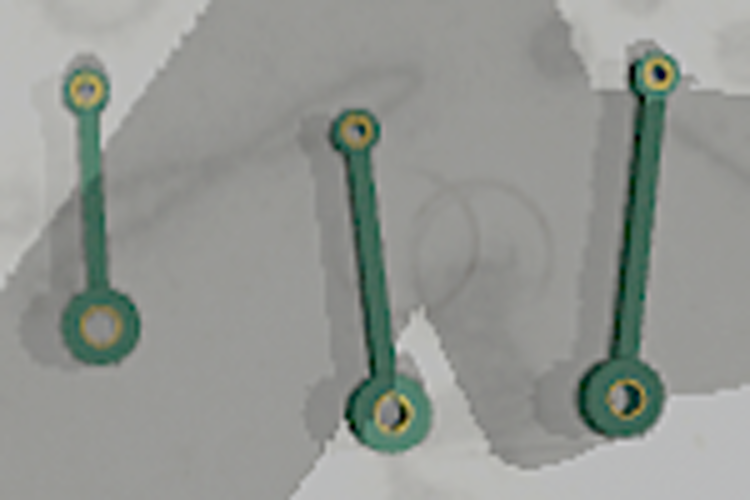

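View pics/fix.png

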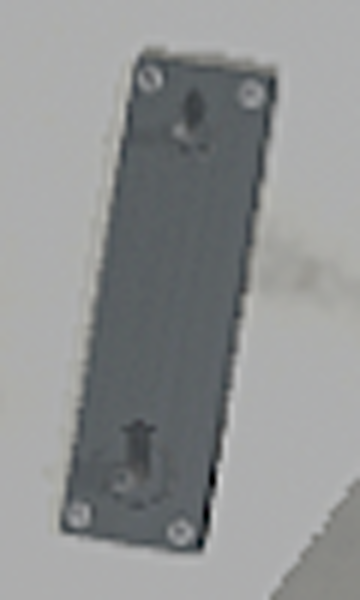

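Run:
```python
import cv2,numpy as np
from rig import arm
f=np.mean([arm.get_image("top").astype(float) for _ in range(3)],0)[:,:,::-1]
g=np.mean([arm.get_image("scene").astype(float) for _ in range(3)],0)[:,:,::-1]
np.save("top.npy",f);np.save("scene.npy",g)
def crop(a,x0,y0,w,h,s,n,lo,hi):
    c=np.clip((a[y0:y0+h,x0:x0+w]-lo)/(hi-lo),0,1); c=(255*c**.6).astype('uint8')
    cv2.imwrite(n,cv2.resize(c,None,fx=s,fy=s,interpolation=cv2.INTER_CUBIC))
crop(f,150,185,45,92,6,"pics/fixt.png",20,130)
crop(g,180,235,95,100,6,"pics/fixs.png",10,130)
crop(g,230,120,150,115,5,"pics/levs.png",5,160)
```

```text
(no output)
```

View pics/fixt.png

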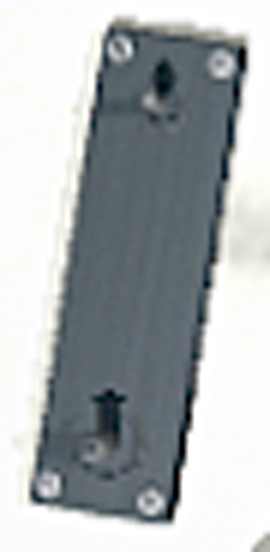

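View pics/fixs.png

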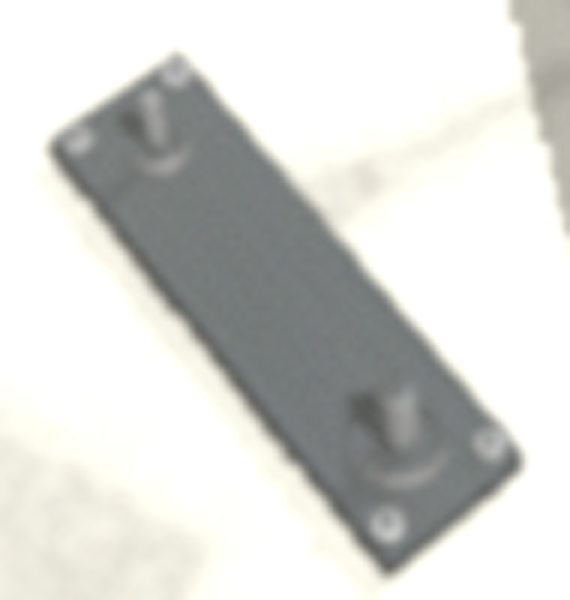

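View pics/levs.png

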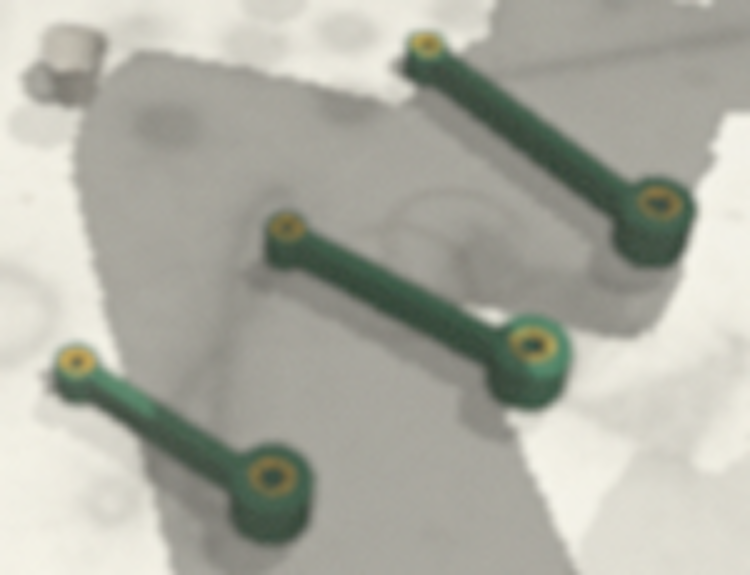

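```bash
cat > h.py <<'E'
import numpy as np, cv2
from rig import arm
CM={n:arm.camera_model(n) for n in("top","scene")}
def ray(n,uv):
    m=CM[n]; d=np.array([m["k1"],0,0,0,0.])
    p=cv2.undistortPoints(np.array(uv,float).reshape(-1,1,2),m["mtx"],d)[:,0]
    v=np.c_[p[:,0],-p[:,1],-np.ones(len(p))]@m["attitude"].T
    return m["position"],v
def onz(n,uv,z):
    o,v=ray(n,uv); z=np.broadcast_to(z,len(v)); return o+v*((z-o[2])/v[:,2])[:,None]
def proj(n,P):
    m=CM[n]; c=(np.atleast_2d(P)-m["position"])@m["attitude"]
    q=np.c_[c[:,0],-c[:,1],-c[:,2]]
    return cv2.projectPoints(q,np.zeros(3),np.zeros(3),m["mtx"],np.array([m["k1"],0,0,0,0.]))[0][:,0]
def un(uv,s,x0,y0): return (np.array(uv,float)+.5)/s-.5+[x0,y0]
E
python3 - <<'E'
from h import *
np.set_printoptions(precision=4,suppress=True)
zl=[.032,.024]*3
T=un([(101,326),(86,90),(392,412),(355,131),(627,398),(657,74)],5,235,160)
S=un([(272,477),(77,361),(532,345),(287,227),(660,204),(428,45)],5,230,120)
a=onz("top",T,zl);b=onz("scene",S,zl)
for i in range(6):print(a[i,:2],b[i,:2])
for q in(a,b):print([np.linalg.norm(q[i,:2]-q[i+1,:2]) for i in(0,2,4)])
print("fixture corners z=.016; order farL farR nearR nearL")
T=un([(113,18),(246,38),(175,520),(30,500)],6,150,185)
S=un([(52,148),(178,55),(522,462),(388,575)],6,180,235)
a=onz("top",T,.016);b=onz("scene",S,.016)
for q in (a,b):print(q[:,:2],q.mean(0)[:2],np.linalg.norm(q-np.roll(q,1,0),axis=1))
T=un([(92,448),(148,98)],6,150,185);S=un([(400,390),(150,95)],6,180,235)
print("tips",onz("top",T,.058)[:,:2],onz("scene",S,.058)[:,:2])
E
```

```text
[ 0.4884 -0.0063] [ 0.4894 -0.0057]
[0.6129 0.0004] [0.614  0.0004]
[ 0.442  -0.1571] [ 0.4426 -0.1569]
[ 0.59   -0.1416] [ 0.5915 -0.1425]
[ 0.4471 -0.2818] [ 0.4476 -0.2817]
[ 0.6196 -0.3058] [ 0.6198 -0.306 ]
[np.float64(0.1246814098443179), np.float64(0.14882476145972728), np.float64(0.17417357116255824)]
[np.float64(0.12475055557543539), np.float64(0.1495920603789066), np.float64(0.17389451051812152)]
fixture corners z=.016; order farL farR nearR nearL
[[0.5891 0.2225]
 [0.5797 0.1631]
 [0.3684 0.194 ]
 [0.3771 0.2582]] [0.4786 0.2094] [0.215  0.0602 0.2135 0.0647]
[[0.5821 0.2273]
 [0.5756 0.1665]
 [0.3658 0.2009]
 [0.3739 0.2614]] [0.4744 0.214 ] [0.211  0.0612 0.2126 0.061 ]
tips [[0.4022 0.2221]
 [0.55   0.1989]] [[0.4026 0.2227]
 [0.5499 0.2001]]
```

Request:
jog_arm:
  plan:
    - [0.014,0.03,0,0,0,-1.5,0.7]
    - [0.014,0.03,0,0,0,-1.5,0.7]
    - [0.014,0.03,0,0,0,-1.5,0.7]
    - [0.014,0.03,0,0,0,-1.5,0.7]
    - [0.014,0.03,0,0,0,-1.5,0.7]
    - [0.014,0.03,0,0,0,-1.5,0.7]
    - [0.014,0.03,0,0,0,-1.5,0.7]
    - [0.014,0.03,0,0,0,-1.5,0.7]
    - [0.014,0.03,0,0,0,-1.5,0.7]
    - [0.014,0.03,0,0,0,-1.5,0.7]
  newtons: 60

```text
t: 1.4
tool_pos: [0.4347, -0.2784, 0.2315]
orientation: [[0.0, 0.205, -0.979], [-0.0, -0.979, -0.205], [-1.0, 0.0, -0.0]]
contact_force: [-0.0, -1.4, 0.5]
gripper_width: 0.701
```

Request:
jog_arm:
  plan:
    - [0.011,0.025,-0.02,0,0,-1.2,0.7]
    - [0.011,0.025,-0.02,0,0,-1.2,0.7]
    - [0.011,0.025,-0.02,0,0,-1.2,0.7]
    - [0.011,0.025,-0.02,0,0,-1.2,0.7]
    - [0.011,0.025,-0.02,0,0,-1.3,0.7]
    - [0,0,0,0,0,0,0.7]
    - [0,0,0,0,0,0,0.7]

```text
t: 2.1
tool_pos: [0.4893, -0.1542, 0.1311]
orientation: [[-0.001, 0.103, -0.995], [0.0, -0.995, -0.103], [-1.0, -0.0, 0.001]]
contact_force: [-0.2, -0.3, -0.4]
gripper_width: 0.693
```

Run:
```python
from h import *
s=arm.sense();print(s["tool_pos"],s["orientation"],s["joint_pos"])
y=s["orientation"][:,1];print(np.degrees(np.arctan2(y[1],y[0])))
for n in("top","scene"):
    im=arm.get_image(n)[:,:,::-1]; cv2.imwrite(f"pics/{n}1.png",im)
```

```text
[ 0.48927755 -0.15418351  0.13110553] [[-7.01017863e-04  1.03159179e-01 -9.94664613e-01]
 [ 1.44838037e-04 -9.94664836e-01 -1.03159305e-01]
 [-9.99999744e-01 -2.16381786e-04  6.82336445e-04]] [-2.08723080e+01  2.44177547e+01  1.14848909e+02 -1.00392011e-02
  4.07738230e+01  6.32141732e+01]
-84.07888051599903
```

View pics/scene1.png

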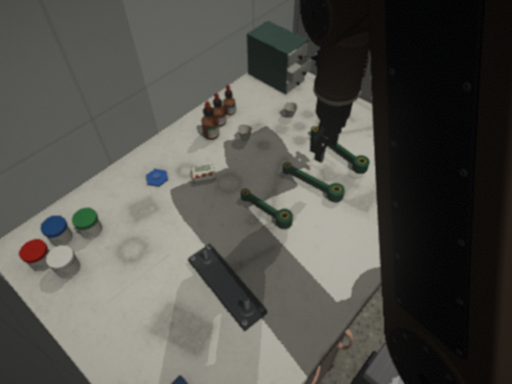

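Request:
jog_arm:
  plan:
    - [0,0.002,-0.02,0,0,0,0.7]
    - [0,0,-0.02,0,0,0,0.7]
    - [0,0,-0.02,0,0,0,0.7]
    - [0,0,-0.015,0,0,0,0.7]
    - [0,0,-0.015,0,0,0,0.7]
    - [0,0,-0.015,0,0,0,0.7]
    - [0,0,0,0,0,0,0.7]

```text
t: 2.9
tool_pos: [0.4886, -0.1533, 0.0256]
orientation: [[-0.001, 0.1, -0.995], [0.0, -0.995, -0.1], [-1.0, -0.0, 0.001]]
contact_force: [0.4, -0.3, 0.6]
gripper_width: 0.701
```

Run:
```python
from h import *
s=arm.sense();print(s["tool_pos"],s["contact_force"])
print(proj("top",s["tool_pos"]),proj("scene",s["tool_pos"]))
for n,o in(("top",(235,160)),("scene",(230,120))):
    im=arm.get_image(n)[:,:,::-1]; c=im[o[1]:o[1]+115,o[0]:o[0]+150]
    c=(255*(c/255.)**.5).astype('uint8')
    cv2.imwrite(f"pics/{n}2.png",cv2.resize(c,None,fx=5,fy=5,interpolation=cv2.INTER_CUBIC))
```

```text
[ 0.48863931 -0.15333589  0.0256274 ] [ 0.35954954 -0.304406    0.59417849]
[[310.896978   224.12149849]] [[320.24647022 181.76089228]]
```

View pics/scene2.png

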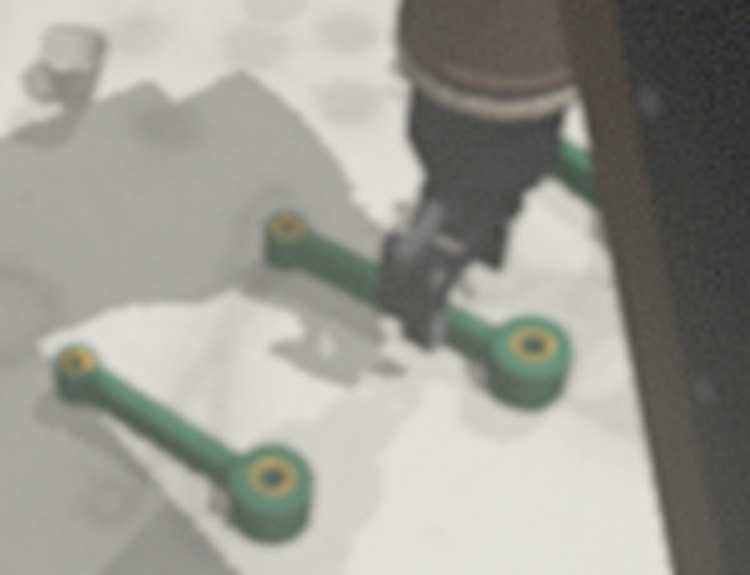

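View pics/top2.png

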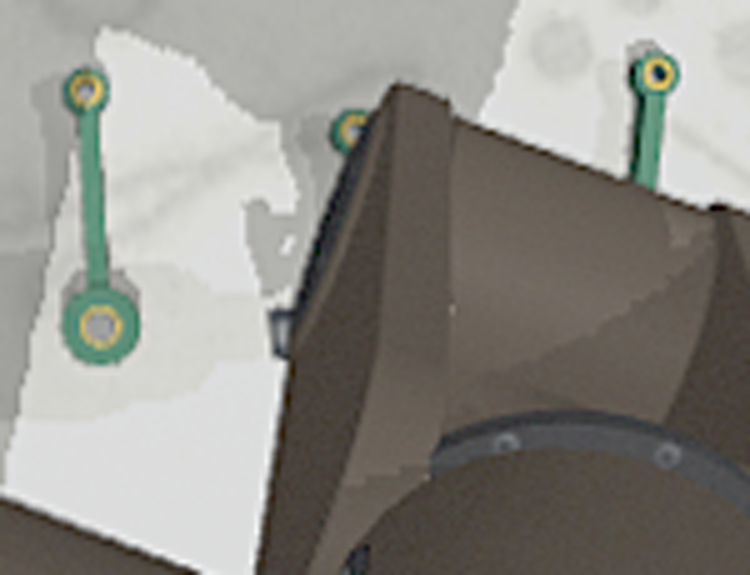

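Request:
jog_arm:
  plan:
    - [0.001,0.001,-0.011,0,0,0,0.7]
    - [0,0,-0.011,0,0,0,0.7]
    - [0,0,0,0,0,0,0.7]
    - [0,0,0,0,0,0,0.4]
    - [0,0,0,0,0,0,0.25]
    - [0,0,0,0,0,0,0]
    - [0,0,0,0,0,0,0]
    - [0,0,0,0,0,0,0]
    - [0,0,0,0,0,0,0]
    - [0,0,0,0,0,0,0]
  newtons: 60

```text
t: 4.0
tool_pos: [0.4906, -0.1516, 0.0048]
orientation: [[0.001, 0.101, -0.995], [-0.0, -0.995, -0.101], [-1.0, 0.0, -0.001]]
contact_force: [-0.4, 0.8, 4.9]
gripper_width: 0.125
```

Request:
jog_arm:
  plan:
    - [0,0,0.005,0,0,0,0]
    - [0,0,0.01,0,0,0,0]
    - [0,0,0.015,0,0,0,0]
    - [0,0,0.015,0,0,0,0]
    - [0,0,0.015,0,0,0,0]
    - [0,0,0.015,0,0,0,0]
    - [0,0,0.015,0,0,0,0]
    - [0,0,0.01,0,0,0,0]
    - [0,0,0,0,0,0,0]
    - [0,0,0,0,0,0,0]
  newtons: 80

```text
t: 5.0
tool_pos: [0.4902, -0.1515, 0.1043]
orientation: [[0.0, 0.101, -0.995], [-0.0, -0.995, -0.101], [-1.0, 0.0, -0.0]]
contact_force: [-0.4, -0.6, -5.5]
gripper_width: 0.118
```

Run:
```python
from h import *
s=arm.sense();print(s["tool_pos"],s["contact_force"],s["torque"])
for n,o in(("top",(235,160)),("scene",(230,100))):
    im=arm.get_image(n)[:,:,::-1]; c=im[o[1]:o[1]+115,o[0]:o[0]+150]
    c=(255*(c/255.)**.5).astype('uint8')
    cv2.imwrite(f"pics/{n}3.png",cv2.resize(c,None,fx=5,fy=5,interpolation=cv2.INTER_CUBIC))
```

```text
[ 0.49018907 -0.1515449   0.10433005] [-0.44109115 -0.57026537 -5.51542836] [-0.00431594 -0.07954414 -0.00388941]
```

View pics/scene3.png

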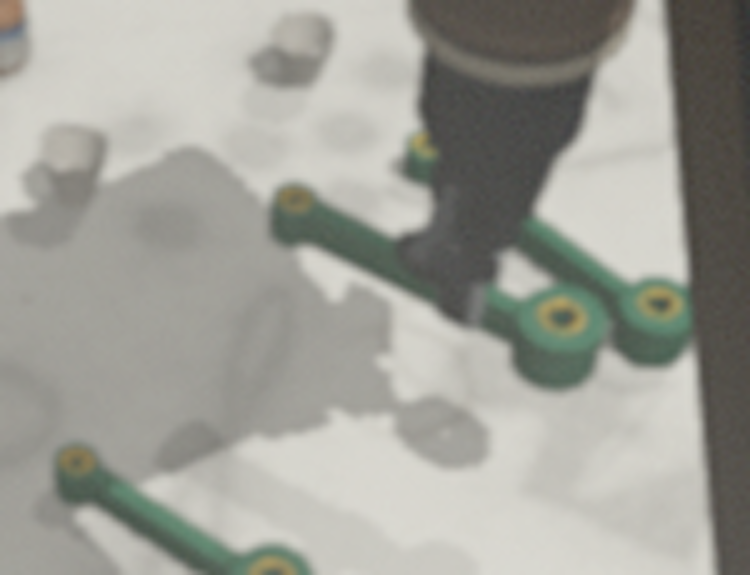

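```bash
cat >> h.py <<'E'
from scipy.optimize import least_squares
def lever(uvb,uve,cam="scene",zu=None):
    # solve boss xyz(underside)+yaw+pitch impossible from 1 cam w/o z: fix z at the grasp, unknown x,y,yaw,pitch
    g=arm.sense()["tool_pos"]; z0=zu
    def P(p):
        x,y,yaw,pt=p; d=np.array([np.cos(yaw)*np.cos(pt),np.sin(yaw)*np.cos(pt),np.sin(pt)])
        n=np.array([-np.cos(yaw)*np.sin(pt),-np.sin(yaw)*np.sin(pt),np.cos(pt)])
        c=np.array([x,y,z0]); b=c-.0475*d; e=c+.1025*d
        return b,e,b+.032*n,e+.024*n
    f=lambda p:(proj(cam,np.array(P(p)[2:]))-np.array([uvb,uve])).ravel()
    r=least_squares(f,[g[0],g[1],0,0],x_scale=[.01,.01,.1,.1]); b,e,_,_=P(r.x)
    print("boss",b,"eye",e,"bal",r.x[:2],"yaw,pitch",np.degrees(r.x[2:]),"TCP-bal",g[:2]-r.x[:2],"res",r.cost)
E
python3 - <<'E'
from h import *
np.set_printoptions(precision=4,suppress=True)
S=un([(562,317),(295,199)],5,230,100)
lever(S[0],S[1],zu=.0998)
E
```

```text
boss [ 0.4412 -0.1551  0.1   ] eye [ 0.5905 -0.14    0.0994] bal [ 0.4885 -0.1503] yaw,pitch [ 5.7977 -0.1962] TCP-bal [ 0.0013 -0.0011] res 8.481832452936319e-27
```

Request:
jog_arm:
  plan:
    - [0,0.01,0,0,0,-0.4,0]
    - [-0.002,0.02,0,0,0,-0.8,0]
    - [-0.003,0.025,0,0,0,-1,0]
    - [-0.003,0.025,0,0,0,-1,0]
    - [-0.003,0.025,0,0,0,-1,0]
    - [-0.003,0.025,0,0,0,-1,0]
    - [-0.003,0.025,0,0,0,-1,0]
    - [-0.003,0.025,0,0,0,-1,0]
    - [-0.003,0.025,0,0,0,-1,0]
    - [-0.003,0.025,0,0,0,-1,0]

```text
t: 6.1
tool_pos: [0.4635, 0.0799, 0.1039]
orientation: [[-0.001, -0.06, -0.998], [-0.0, -0.998, 0.06], [-1.0, 0.0, 0.001]]
contact_force: [0.3, 0.8, -5.4]
gripper_width: 0.123
```

Request:
jog_arm:
  plan:
    - [-0.003,0.025,0,0,0,-1,0]
    - [-0.003,0.025,0,0,0,-1,0]
    - [-0.003,0.025,0,0,0,-1,0]
    - [-0.002,0.02,0,0,0,-1,0]
    - [-0.002,0.015,0,0,0,-0.6,0]
    - [-0.001,0.01,0,0,0,-0.4,0]
    - [0,0.01,0,0,0,-0.4,0]
    - [0,0,0,0,0,0,0]
    - [0,0,0,0,0,0,0]

```text
t: 7.0
tool_pos: [0.4502, 0.2083, 0.1042]
orientation: [[-0.0, -0.152, -0.988], [-0.0, -0.988, 0.152], [-1.0, 0.0, 0.0]]
contact_force: [0.0, -0.6, -4.5]
gripper_width: 0.12
```

Run:
```python
from h import *
s=arm.sense();print(s["tool_pos"],s["contact_force"],s["torque"],s["joint_pos"])
y=s["orientation"][:,1];print(np.degrees(np.arctan2(y[1],y[0]))+90)
for n,o in(("top",(130,160)),("scene",(160,180))):
    im=arm.get_image(n)[:,:,::-1]; c=im[o[1]:o[1]+115,o[0]:o[0]+150]
    if n=="scene": c=im[o[1]:o[1]+150,o[0]:o[0]+150]
    c=(255*(c/255.)**.5).astype('uint8')
    cv2.imwrite(f"pics/{n}4.png",cv2.resize(c,None,fx=4,fy=4,interpolation=cv2.INTER_CUBIC))
```

```text
[0.4501858  0.20826964 0.10415202] [ 0.02051336 -0.57180758 -4.50600904] [-0.02215252  0.01614806  0.00591362] [ 2.13277419e+01  2.58337676e+01  1.18167306e+02 -7.14900595e-03
  3.60171184e+01  1.20096627e+02]
-8.763100688916921
```

View pics/scene4.png

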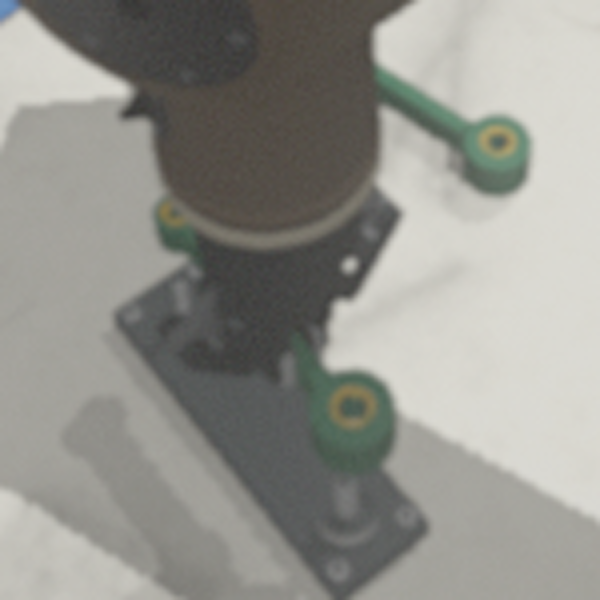

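View pics/top4.png

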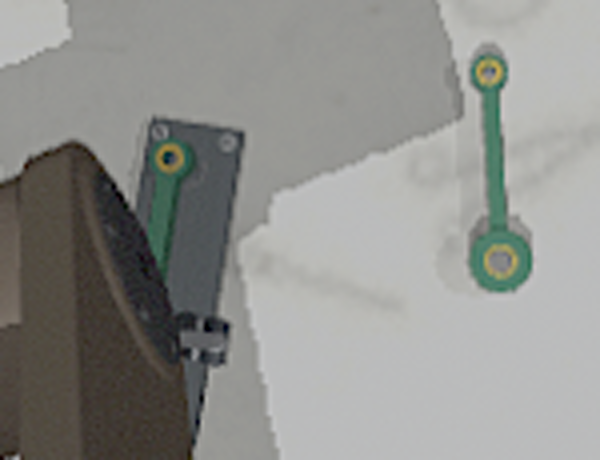

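Run:
```python
from h import *
np.set_printoptions(precision=4,suppress=True)
S=un([(352,407),(173,213)],4,160,180);T=un([(171,157)],4,130,160)
lever(S[0],S[1],zu=.0995)
print(onz("top",T,.1235))
```

```text
boss [0.4022 0.2162 0.0995] eye [0.5506 0.1948 0.0994] bal [0.4492 0.2095] yaw,pitch [-8.2019 -0.0453] TCP-bal [ 0.001  -0.0015] res 8.643391166325582e-26
[[0.5497 0.1916 0.1235]]
```

Request:
jog_arm:
  plan:
    - [0,0.004,-0.004,0,0,0,0]
    - [0,0.003,-0.004,0,0,0,0]
    - [0,0,-0.003,0,0,0,0]
    - [0,0,0,0,0,0,0]
    - [0,0,0,0,0,0,0]
    - [0,0,0,0,0,0,0]

```text
t: 7.7
tool_pos: [0.4503, 0.2154, 0.0933]
orientation: [[0.0, -0.153, -0.988], [-0.0, -0.988, 0.153], [-1.0, -0.0, -0.0]]
contact_force: [-0.1, 0.7, -4.6]
gripper_width: 0.122
```

Run:
```python
from h import *
s=arm.sense();print(s["tool_pos"],s["contact_force"],s["joint_velocities"])
for n,o in(("top",(145,180)),("scene",(170,210))):
    im=arm.get_image(n)[:,:,::-1]; cv2.imwrite(f"pics/{n}5full.png",im); c=im[o[1]:o[1]+(60 if n=="top" else 110),o[0]:o[0]+(70 if n=="top" else 110)]
    c=(255*(c/255.)**.5).astype('uint8')
    f=8 if n=="top" else 5
    cv2.imwrite(f"pics/{n}5.png",cv2.resize(c,None,fx=f,fy=f,interpolation=cv2.INTER_CUBIC))
```

```text
[0.45030129 0.21538554 0.09333586] [-0.0556228   0.66847373 -4.60626701] [ 0.00924549 -0.02331312 -0.00415108  0.111636   -0.10459869 -0.05560237]
```

View pics/scene5.png

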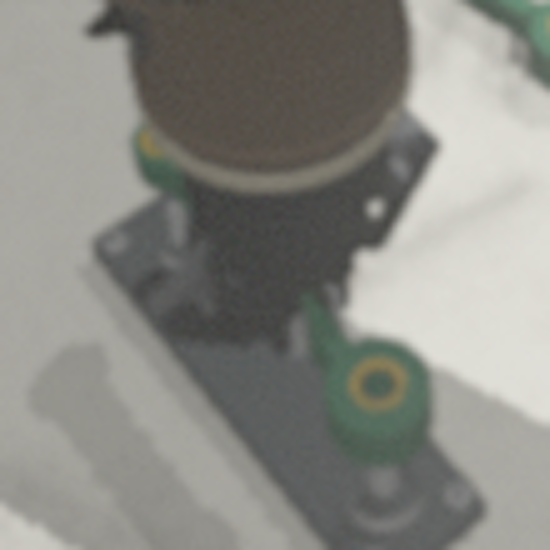

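View pics/top5.png

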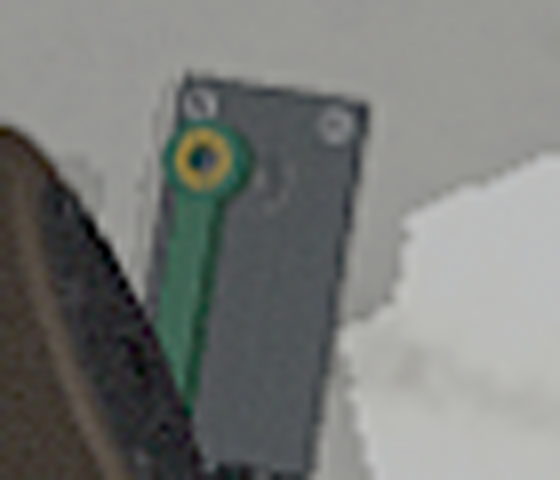

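View pics/scene5full.png

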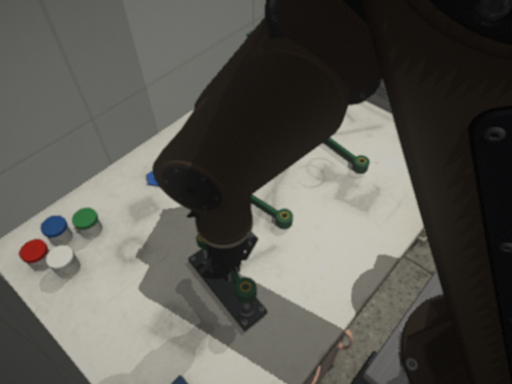

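Run:
```python
from h import *
np.set_printoptions(precision=4,suppress=True)
S=un([(378,383)],5,170,210);T=un([(203,157)],8,145,180)
print("boss",onz("scene",S,.1205)); print("eye",onz("top",T,.1125))
```

```text
boss [[0.4027 0.223  0.1205]]
eye [[0.5499 0.1996 0.1125]]
```

Run:
```python
from rig import arm
print(arm.sense()["gripper_width"]); print(arm.job_done())
```

```text
0.12137967464791055
the job is handed in; nothing more can be done
None
```

I picked the middle lever, whose holes measured 149–150 mm apart in both cameras, to match the fixture's pins. I gripped it across the arm at its balance point (80 N), lifted it level, carried it over the other lever and turned it about 14.6° to line up with the fixture. I handed in after about 8 s of the 42 s, with the gripper still holding it.

| Last check | Hole position (x, y) | Pin tip measured at the start (x, y) |
|---|---|---|
| Boss hole, scene camera only | (0.403, 0.223) | (0.402, 0.222) |
| Eye hole, top camera only | (0.550, 0.200) | (0.550, 0.199–0.200) |

- **Alignment:** both holes agree with their pins to about 1 mm; the camera calibration itself is good to about 2 mm.
- **Height:** the underside is about 30 mm above the tips, worked out from the tool height rather than seen directly.
- **Level:** the tilt came out below 0.2° at the two poses before the last small move. I did not fit it again at the end, because the arm hid part of the lever.
- **Grip and motion:** the grasp is about 1–2 mm from the balance point along the arm. The joints were nearly still, and the wrist force showed only the lever's weight.
- **Other items:** the 125 mm lever was still in place in later pictures, and I saw no sign of contact with the others. I did not re-measure the crucibles, the timer or the 175 mm lever at the end, as they were partly hidden; the arm never went near the crucibles or the timer.

No checks disagreed.

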